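# Put the tray of fuses away in the drawer

## Task

Take the red tray of loose fuses, which has a centre grip, out from under the edge of the shelf, keep it level so that no fuse comes out, and set it down (do not drop it) flat in the empty bay of the open drawer, beside the grey tray. Then push the drawer fully home without slamming it, along its centre line because it racks and jams when pushed off to one side, and leave everything else on the bench where it is.

Things in the scene. Friction and masses are not known exactly. Their poses are not given: they have to be found in the camera images.
- tray_grip (a point): Middle of the upright centre grip plate of the red open tray: 50 mm long (x), 12 mm thick (y), top 64 mm above the tray's underside; this point is 46 mm above the underside, z up. This point is 4 to 16 mm in under the shelf's front edge, so a gripper pointing straight down hits the shelf: lean it back out from under the shelf by 30 to 40 degrees and close it across the plate's thickness.
- tray: The red tray, 110 (x) x 96 (y) mm, walls 16 mm high and 3 mm thick, floor 3 mm; origin at the centre of its underside, x along its grip plate. About 0.12 to 0.2 kg plus 0.1 kg of fuses, friction about 0.6. It starts standing on the bench, half under the riser shelf's front edge, x pointing in under the shelf (along the riser's x to within 13 degrees).
- riser: Fixed riser shelf: pale board 220 mm deep (x), 300 mm wide (y), on two dark side panels, its open front edge facing the robot's right. Origin on the bench straight below the middle of that edge; x points in under the board (to the robot's left). Board 145 to 160 mm above the bench; open below between panels with inner faces at y = +-138 mm. Power supply and meter on top, up to 227 mm above the bench.
- cabinet: Fixed low grey steel cabinet on the robot's right, 315 (x) x 312 (y) x 89 mm high with a 3 mm rubber mat and small-parts bins on top (bins 200 mm or more behind the face, up to 137 mm high). Origin on the bench below the middle of its front face (the face towards the robot); x points away from the robot into it. The open drawer runs in it, under a top whose underside is 84 mm above the bench.
- drawer_front (a point): Middle of the outer face of the open drawer's flat blue front panel (310 mm wide, 25 mm thick box section, 4 to 44 mm above the bench); this point is 24 mm above the bench, x points into the cabinet. The drawer starts 125 to 145 mm open; fully home the panel lies against the cabinet's front face and this point is at x = -25 mm in the cabinet's frame.
- drawer: The drawer, loose, about 0.8 to 1.1 kg; origin inside its front panel, 13 mm behind the outer face, on the centre line, 10 mm above the bench; axes as for drawer_front. Its centre rail runs along x in one short guide at the cabinet's mouth. Pushed within 20 mm of the centre line it runs easily (about 5 N); pushed 60 mm or more off it, it tends to rack, bind and stay crooked or jam.
- empty_bay (a point): Middle of the floor of the drawer's empty front bay, left of the grey tray seen from the robot; axes as for drawer_front. Bay 112 (x) x 126 (y) mm, floor 14 mm above the bench; walls above that floor: front panel 30 mm, side 24, back 22, middle divider 20. The red tray stands in it with its grip plate along y, either way round, its grip point then 46 mm above this point.
- tray2_grip (a point): Centre grip, 46 mm above its underside, of a grey tray of terminal blocks (same shape as the red one) that stands in the drawer's other front bay and stays there.
- full_bay (a point): Middle of the floor of the grey tray's bay, 132 mm right of empty_bay; axes as for drawer_front.
- fuse1_mid (a point): Centre of a loose white cartridge fuse with steel caps, 50 mm long, 14 mm across, 20 g, lying in the red tray
- fuse2_mid (a point): Centre of a loose white cartridge fuse with steel caps, 50 mm long, 14 mm across, 20 g, lying in the red tray
- fuse3_mid (a point): Centre of a loose white cartridge fuse with steel caps, 50 mm long, 14 mm across, 20 g, lying in the red tray
- fuse4_mid (a point): Centre of a loose white cartridge fuse with steel caps, 50 mm long, 14 mm across, 20 g, lying in the red tray
- fuse5_mid (a point): Centre of a loose white cartridge fuse with steel caps, 50 mm long, 14 mm across, 20 g, lying in the red tray
- screwdriver: red screwdriver, about 200 mm long, lying on the bench; bystander
- pliers: orange-handled pliers, about 155 mm long, 15 mm high, lying on the bench; bystander
- cutters: blue-handled cutters, about 155 mm long, 15 mm high, lying on the bench; bystander
- contactor: grey and black contactor, 75 x 45 x 85 mm high, standing on the bench; bystander
- meter: yellow multimeter, 150 x 75 x 32 mm, lying on top of the riser shelf; bystander
Not all that is in view belongs to the job. Of the things that look like the tray, the middle-sized one is meant.

How it is judged:
By the outcome, as a careful person would: the job done as asked, in the order asked, and still so for the second after the job is handed in, with the robot touching nothing.
It also fails if it takes over 62 s, if anything falls off the work surface, if the arm or the gripper's body presses on something with over 40 N, if the wrist force passes 120 N, or if a joint passes its speed limit or range.

## Robot

A 7-joint arm with a two-finger parallel gripper is mounted at the origin on the work surface. World frame = base frame: x ahead of the robot, y to its left, z up, the work surface at z = 0. Lengths are in m, angles in rad, forces in N, time in s.
With the tool pointing down it reaches from about 0.35 to 0.9 m from the base axis. Payload 8.1 kg.
Tool frame: the origin (TCP) lies at the very end of the fingers, on their centre line; the grasp point (between the pads) lies 19 mm behind it; z points along the fingers, y is the line along which they close (so a half turn about z gives the same grasp; the last joint's range is limited). The gripper opens to 92 mm and grips with 3 to 60 N. Pads are 19 mm wide; open, the fingers measure 130 mm over their backs; the gripper's body (75 mm by 190 mm) begins 47 mm behind the grasp point.
Start: joints at [1.035, 0.434, 0.025, 1.573, -0.012, 1.134, -0.075], TCP at [0.262, -0.567, 0.227] pointing down, gripper open.
Joint ranges: [-2.62, 2.62], [-0.44, 2.09], [-1.27, 1.32], [0.08, 2.57], [-1.32, 4.46], [0.12, 2], [-2.74, 2.74]. Speed limits (rad/s): [2.22, 2.22, 3.01, 3.01, 3.14, 3.14, 3.14].

## Interface

Orientations are given as a rotation vector (axis times angle).
In Python, from cell import arm gives the robot as it stands.
- The arm moves only by the tool jog_arm, never from a script. Its argument "rows" is a list of rows, each a list of 3 entries, a list of its own where there are three numbers: the shift along the world's x, y, z in cm, then the turn, a rotation vector about the world's x, y, z in degrees, then the opening, from 0 (shut) to 1 (fully open). A call has 1 to 8 rows; each row is the pose to reach, as a shift and turn from the pose commanded when the call began; what a row does not reach only later rows make up. A row lasts 1/8 s, in which the tool goes at most 62.5 mm and 10.7 degrees, less where a joint would pass 70% of its speed; a pose out of reach is approached as far as the arm can. A call with a gripper value outside its range is refused whole. The fingers move at their own pace and stop on an object; "newtons" is the grip in N (left out, the last holds). Time passes only in rows, so rows that repeat a pose let the fingers close. It gives the time, the measured TCP pose, the force, the opening and the grip force at its end, in the units of the state.
- arm.observe(): the state, without advancing time (a new reading comes with each control period).
- arm.get_image(name): name is "scene" or "top" or "wrist"; returns a dict with "img" (400x640x3 uint8, red, green, blue), "depth" (400x640 float32, m along the optical axis (not along the pixel's ray), 0 where there is no reading), "fx", "fy", "cx", "cy" (pixels), "rvec" (rotation vector, rad) and "tvec" (3), from world to camera coordinates, as OpenCV has them; the wrist camera has in their place "mount" (4x4, takes a point from camera to tool coordinates, whose origin is the TCP and whose axes are the flange's). Camera axes: x right, y down, z forward; pixel columns grow to the right and rows downward; lengths in m; the calibration is good to about 2 mm. A picture is of the moment at which its call begins: read the wrist's pose just before it.
- arm.sign_off(): hands the job in; it is judged then, once.
The state is a dict: "clock": time; "joints": joint angles; "dq": joint speeds; "joint_efforts": joint torques, N m; "position": TCP position; "ee_rot": TCP orientation; "force": force on the tool from outside, world axes, zero at the start; "ft_torque": the same for the moment, N m; "width": opening from 0.0 (shut) to 1.0 (fully open); "gripper_force": force on a finger pad.
Only numpy, scipy, OpenCV 4.12 (cv2) and the standard library are available. Lean on these libraries where they do the work, as an engineer would, in place of code of your own. Each camera call takes 0.05 s, during which the arm holds its last target. There are 200 camera calls.

## Working session

There is one attempt and no reset: what is moved stays moved. The work goes in short steps, Python scripts to look and compute and a tool call to move; the robot and the scene stay as the last step left them, time stands still between calls to the robot, and variables do not carry over. Pictures are saved under pics/ and viewed, at most 11 in all, crops included, and the job is handed in when it is done.

Besides the shell and the picture viewer there is one more tool, called after "Call:" as name([rows], argument=value, ...), one row to a line, values as JSON. jog_arm: Moves the arm, as the interface text tells. Its arguments: {"type":"object","properties":{"rows":{"type":"array","items":{"type":"array"}},"newtons":{"type":"number"}},"required":["rows"]}

```bash
mkdir -p pics; ls; cat > h.py <<'E'
import numpy as np, cv2, pickle
from cell import arm
from scipy.spatial.transform import Rotation as R
def grab(name):
    s=arm.observe(); d=arm.get_image(name)
    if 'mount' in d:
        T=np.eye(4); T[:3,:3]=R.from_rotvec(s['ee_rot']).as_matrix(); T[:3,3]=s['position']
        d['c2w']=T@np.array(d['mount'])
    else:
        M=np.eye(4); M[:3,:3]=R.from_rotvec(np.ravel(d['rvec'])).as_matrix(); M[:3,3]=np.ravel(d['tvec'])
        d['c2w']=np.linalg.inv(M)
    return d
def save(d,fn,crop=None,k=1):
    im=d['img'][...,::-1]
    if crop: x0,y0,x1,y1=crop; im=im[y0:y1,x0:x1]
    cv2.imwrite('pics/'+fn,cv2.resize(im,None,fx=k,fy=k,interpolation=cv2.INTER_CUBIC))
def cloud(d):
    v,u=np.mgrid[:400,:640]; z=d['depth']
    p=np.stack([(u-d['cx'])/d['fx']*z,(v-d['cy'])/d['fy']*z,z],-1)
    P=p@d['c2w'][:3,:3].T+d['c2w'][:3,3]; P[z==0]=np.nan
    return P
def ray(d,u,v,h):
    r=d['c2w'][:3,:3]@np.array([(u-d['cx'])/d['fx'],(v-d['cy'])/d['fy'],1]); o=d['c2w'][:3,3]
    return o+r*(h-o[2])/r[2]
E
python3 - <<'E'
from h import *
print(arm.observe())
for n in('scene','top'):
    d=grab(n); save(d,n+'.png'); pickle.dump(d,open(n+'.pkl','wb')); print(n,d['c2w'].round(3))
E
```

```text
pics
{'clock': 0.0, 'joints': array([ 1.03542355,  0.43518903,  0.02496707,  1.57409097, -0.01159564,
        1.13400264, -0.07509111]), 'dq': array([ 0.00245018,  0.00213565,  0.00121981,  0.00030804,  0.00113149,
       -0.00074411,  0.00063289]), 'joint_efforts': array([ 1.98068547e-04, -6.67855239e+01,  9.85229574e-01, -3.14456785e+01,
       -6.04183367e-02,  4.27922665e-02,  1.64908761e-04]), 'position': array([ 0.26185458, -0.56693939,  0.22596837]), 'ee_rot': array([-3.06690960e+00, -6.74106852e-01,  7.35225563e-04]), 'force': array([-0.22694214, -0.74176911, -0.3310254 ]), 'ft_torque': array([0.01480446, 0.01844621, 0.02938851]), 'gripper_force': 0.0, 'width': 0.9956695617117459}
scene [[ 0.586  0.48  -0.653  1.193]
 [ 0.81  -0.327  0.486 -0.63 ]
 [ 0.02  -0.814 -0.581  0.762]
 [ 0.     0.     0.     1.   ]]
top [[-1.000e-03 -9.920e-01  1.220e-01  3.020e-01]
 [-1.000e+00  2.000e-03  4.000e-03 -9.600e-02]
 [-4.000e-03 -1.220e-01 -9.920e-01  1.494e+00]
 [ 0.000e+00  0.000e+00  0.000e+00  1.000e+00]]
```

View pics/scene.png

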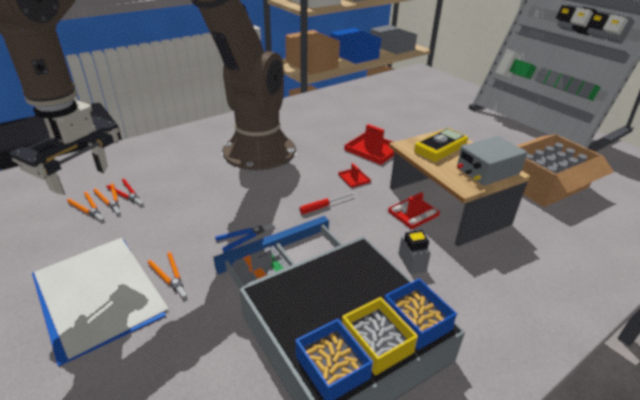

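View pics/top.png

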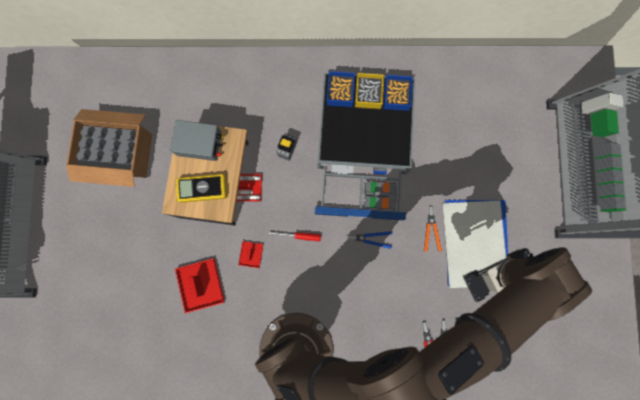

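Three red trays appear: large at top (200,285), small at (251,254), and middle-sized at (250,187), which also holds white fuses under the shelf edge. The middle-sized one fits. In the scene view it is at (414,210). The blue drawer panel in the top view runs from (318,210) to (405,213), with the empty bay at about (343,190) and the grey tray at about (382,192).

```bash
python3 - <<'E'
from h import *
t=pickle.load(open('top.pkl','rb')); s=pickle.load(open('scene.pkl','rb'))
a=cv2.resize(t['img'][140:230,220:420,::-1],(800,360),interpolation=cv2.INTER_CUBIC)
b=cv2.resize(s['img'][180:240,360:493,::-1],(532,240),interpolation=cv2.INTER_CUBIC)
b=cv2.copyMakeBorder(b,0,0,0,268,cv2.BORDER_CONSTANT)
cv2.imwrite('pics/crop.png',np.vstack([a,b]))
for n,d in(('top',t),('scene',s)):
    P=cloud(d); hsv=cv2.cvtColor(d['img'],cv2.COLOR_RGB2HSV)
    red=((hsv[...,0]<6)|(hsv[...,0]>174))&(hsv[...,1]>150)&(hsv[...,2]>70)
    k,l,st,c=cv2.connectedComponentsWithStats(red.astype(np.uint8))
    for i in range(1,k):
        if st[i,4]>40:
            q=P[l==i]; q=q[~np.isnan(q[:,0])]
            print(n,st[i],c[i].round(),'lo',np.percentile(q,2,axis=0).round(3),'hi',np.percentile(q,98,axis=0).round(3))
    # tray-grip high points
    q=P[red]; 
    bl=(abs(hsv[...,0].astype(int)-110)<10)&(hsv[...,1]>140)&(P[...,2]>.03)&(P[...,2]<.06)
    q=P[bl]; q=q[(q[:,0]<.75)&(q[:,1]<0)&(q[:,1]>-.5)]
    print('blue',len(q)); 
    if len(q)>20: print(cv2.minAreaRect(q[:,:2].astype(np.float32)),np.percentile(q[:,2],[5,50,95]))
    for nm,lo,hi,reg in(('shelf',.15,.17,lambda q:(q[:,1]>0)&(q[:,0]>.3)),('mat',.085,.097,lambda q:(q[:,1]<0)&(q[:,0]>.4))):
        q=P[(P[...,2]>lo)&(P[...,2]<hi)]; q=q[reg(q)]
        r=cv2.minAreaRect(q[:,:2].astype(np.float32)); print(nm,len(q),r,cv2.boxPoints(r).round(3).tolist(),np.median(q[:,2]))
E
```

```text
top [238 179  24  17 240] [251. 186.] lo [ 0.53   0.126 -0.002] hi [0.577 0.199 0.067]
top [295 233  26   8 166] [308. 236.] lo [ 0.368 -0.078  0.017] hi [0.392 0.003 0.032]
top [239 242  24  26 480] [251. 254.] lo [ 0.284  0.122 -0.004] hi [0.359 0.193 0.051]
top [ 176  259   48   54 1835] [199. 285.] lo [ 0.14   0.256 -0.001] hi [0.294 0.399 0.091]
blue 600
((0.5270451307296753, -0.2212948352098465), (0.2995637059211731, 0.1597350537776947), 86.62542724609375) [0.03748921 0.04300066 0.04843555]
shelf 3819 ((0.5813076496124268, 0.28288590908050537), (0.22431497275829315, 0.3006637394428253), 82.11182403564453) [[0.4169999957084656, 0.19200000166893005], [0.7149999737739563, 0.1509999930858612], [0.7459999918937683, 0.37299999594688416], [0.4480000138282776, 0.41499999165534973]] 0.16072678819909703
mat 5557 ((0.6758227348327637, -0.5252597332000732), (0.9166862964630127, 0.4461897909641266), 83.35440826416016) [[0.4009999930858612, -0.9549999833106995], [0.843999981880188, -1.00600004196167], [0.949999988079071, -0.09600000083446503], [0.5070000290870667, -0.04399999976158142]] 0.09
[... 540 characters left out ...]
3633, 2.0027971267700195), 88.06095123291016) [0.0323459  0.04072987 0.05475557]
shelf 3178 ((0.5237122178077698, 0.6592584848403931), (0.37472566962242126, 1.0547816753387451), 6.332043647766113) [[0.27900001406669617, 1.1629999876022339], [0.3959999978542328, 0.11400000005960464], [0.7680000066757202, 0.15600000321865082], [0.6520000100135803, 1.2039999961853027]] 0.1587798228928819
mat 12078 ((0.7681439518928528, -0.23867209255695343), (0.31417298316955566, 0.31862133741378784), 86.03490447998047) [[0.5979999899864197, -0.3840000033378601], [0.9160000085830688, -0.4059999883174896], [0.9380000233650208, -0.09300000220537186], [0.6200000047683716, -0.07100000232458115]] 0.09152202839940948
```

View pics/crop.png

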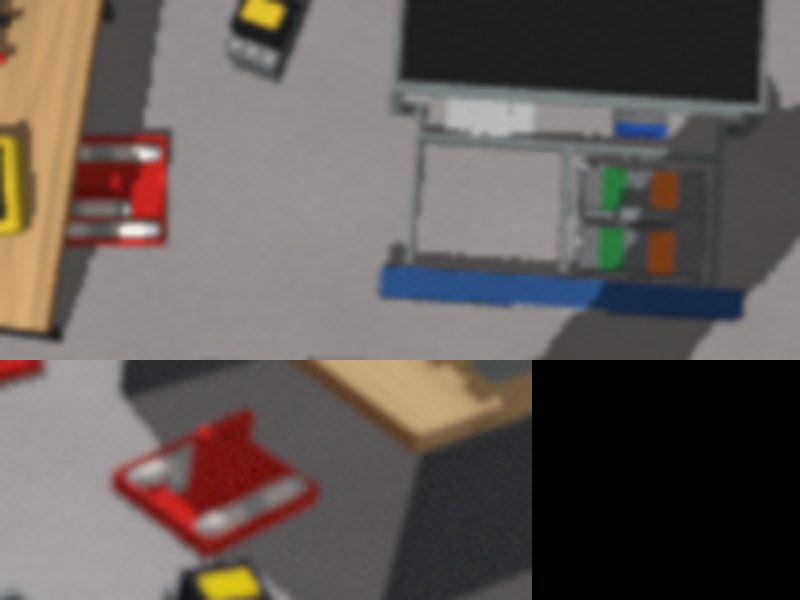

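The crop confirms the middle-sized tray: white fuses, and half under the board, with its grip plate at crop (105,180). Next I measure the plate and the drawer precisely.

```bash
python3 - <<'E'
from h import *
t=pickle.load(open('top.pkl','rb')); s=pickle.load(open('scene.pkl','rb'))
for n,d in(('top',t),('scene',s)):
    P=cloud(d); hsv=cv2.cvtColor(d['img'],cv2.COLOR_RGB2HSV)
    red=((hsv[...,0]<6)|(hsv[...,0]>174))&(hsv[...,1]>120)&(hsv[...,2]>50)
    box=(P[...,0]>.48)&(P[...,0]<.65)&(P[...,1]>.08)&(P[...,1]<.27)
    for lo,hi in((.025,.07),(.05,.07),(.01,.02)):
        m=red&box&(P[...,2]>lo)&(P[...,2]<hi); q=P[m]
        if len(q)<8: continue
        r=cv2.minAreaRect(q[:,:2].astype(np.float32)); print(n,lo,len(q),q.mean(0).round(4),r,'zmax',q[:,2].max(), 'yext',np.percentile(q[:,1],[1,99]))
        print(cv2.boxPoints(r).round(3).tolist())
    bl=((abs(hsv[...,0].astype(int)-110)<12)&(hsv[...,1]>120)).astype(np.uint8)
    k,l,st,c=cv2.connectedComponentsWithStats(bl)
    for i in range(1,k):
        q=P[l==i]; q=q[~np.isnan(q[:,0])]
        if st[i,4]>100 and len(q) and .4<q[:,0].mean()<.6 and -.5<q[:,1].mean()<0:
            r=cv2.minAreaRect(np.argwhere(l==i)[:,::-1].astype(np.float32)); cs=cv2.boxPoints(r)
            print(n,'panel',st[i],cs.round(1).tolist(),[ray(d,*p,.044)[:2].round(3).tolist() for p in cs])
            for lo,hi in((.008,.036),(.038,.05)):
                w=q[(q[:,2]>lo)&(q[:,2]<hi)]
                if len(w)>10: print(lo,len(w),w.mean(0),np.polyfit(w[:,1],w[:,0],1),w[:,1].min(),w[:,1].max())
E
```

```text
top 0.025 69 [0.5519 0.1731 0.0549] ((0.5530019998550415, 0.1748027205467224), (0.03896478936076164, 0.012477456592023373), 89.0649642944336) zmax 0.06893411140668015 yext [0.15542391 0.19244557]
[[0.5460000038146973, 0.1550000011920929], [0.5590000152587891, 0.1550000011920929], [0.5600000023841858, 0.1940000057220459], [0.546999990940094, 0.1940000057220459]]
top 0.05 47 [0.5534 0.1731 0.0629] ((0.5529791116714478, 0.17339769005775452), (0.03615432605147362, 0.012477456592023373), 89.0649642944336) zmax 0.06893411140668015 yext [0.15550861 0.19139907]
[[0.5460000038146973, 0.1550000011920929], [0.5590000152587891, 0.1550000011920929], [0.5600000023841858, 0.19099999964237213], [0.546999990940094, 0.19200000166893005]]
top 0.01 61 [0.555  0.1527 0.0161] ((0.5531086325645447, 0.16518358886241913), (0.07978921383619308, 0.09328536689281464), 88.56246948242188) zmax 0.019863275942960446 yext [0.12545387 0.20409047]
[[0.5049999952316284, 0.12600000202655792], [0.5989999771118164, 0.12399999797344208], [0.6010000109672546, 0.20399999618530273], [0.5070000290870667, 0.20600000023841858]]

[... 1281 characters left out ...]
099769416 yext [0.12242791 0.23416559]
[[0.5049999952316284, 0.12200000137090683], [0.6039999723434448, 0.12099999934434891], [0.6050000190734863, 0.23600000143051147], [0.5059999823570251, 0.2370000034570694]]
scene panel [ 215  217  113   56 1644] [[204.89999389648438, 241.10000610351562], [316.20001220703125, 194.3000030517578], [329.70001220703125, 226.5], [218.39999389648438, 273.3999938964844]] [[0.382, -0.365], [0.374, -0.028], [0.509, -0.082], [0.499, -0.385]]
0.008 661 [ 0.43556247 -0.2444155   0.02107792] [0.25785244 0.49858561] -0.37361399712934434 -0.07058421460803432
0.038 822 [ 0.46332657 -0.23109873  0.04102044] [0.06620701 0.47862693] -0.37375756097905355 -0.06756407139279208
```

```bash
python3 - <<'E'
from h import *
t=pickle.load(open('top.pkl','rb')); s=pickle.load(open('scene.pkl','rb'))
for d in(t,s):
    P=cloud(d)
    m=(P[...,0]>.55)&(P[...,0]<.8)&(P[...,1]>-.04)&(P[...,1]<.12)&(P[...,2]>.03)&(P[...,2]<.12); q=P[m]
    print('contactor',len(q),np.nanpercentile(q,[2,98],axis=0).round(3))
    # bay walls: profile of heights across bay along drawer axes
P=cloud(t).reshape(-1,3); o=np.array([.447,-.2161]); ex=np.array([.9975,-.0715]); ey=np.array([.0715,.9975])
X=(P[:,:2]-o)@ex; Y=(P[:,:2]-o)@ey; Z=P[:,2]
for lab,A,B,b0,b1,rng in(('along x',X,Y,.03,.1,np.arange(-.02,.2,.004)),('along y',Y,X,.05,.12,np.arange(-.16,.16,.005))):
    print(lab)
    print([(round(a*1000),round(float(np.nanmedian(Z[(A>a)&(A<=a+.005)&(B>b0)&(B<b1)])*1000))) for a in rng])
w=grab('wrist'); print(np.array(w['mount']).round(3))
E
```

```text
contactor 348 [[0.652 0.006 0.035]
 [0.726 0.064 0.091]]
contactor 833 [[0.657 0.001 0.032]
 [0.733 0.053 0.086]]
along x
[(-20, 1), (-16, 1), (-12, 0), (-8, -1), (-4, 1), (0, 38), (4, 43), (8, 44), (12, 42), (16, 43), (20, 44), (24, 41), (28, 14), (32, 13), (36, 13), (40, 13), (44, 13), (48, 14), (52, 13), (56, 14), (60, 13), (64, 13), (68, 14), (72, 14), (76, 14), (80, 13), (84, 14), (88, 14), (92, 14), (96, 14), (100, 15), (104, 16), (108, 15), (112, 14), (116, 15), (120, 15), (124, 14), (128, 14), (132, 15), (136, 29), (140, 36), (144, 28), (148, 26), (152, 27), (156, 27), (160, 31), (164, 84), (168, 35), (172, 87), (176, 91), (180, 93), (184, 93), (188, 92), (192, 94), (196, 93)]
along y
[(-160, 2), (-155, 2), (-150, 0), (-145, 0), (-140, 5), (-135, 37), (-130, 20), (-125, 16), (-120, 27), (-115, 38), (-110, 35), (-105, 37), (-100, 37), (-95, 37), (-90, 39), (-85, 40), (-80, 40), (-75, 39), (-70, 40), (-65, 40), (-60, 40), (-55, 42), (-50, 40), (-45, 37), (-40, 38), (-35, 38), (-30, 37), (-25, 35), (-20, 37), (-15, 26), (-10, 14), (-5, 34), (0, 30), (5, 14), (10, 15), (15, 14), (20, 13), (25, 14), (30, 14), (35, 13), (40, 15), (45, 14), (50, 14), (55, 14), (60, 15), (65, 14), (70, 14), (75, 14), (80, 14), (85, 13), (90, 13), (95, 14), (100, 14), (105, 14), (110, 14), (115, 13), (120, 13), (125, 16), (130, 39), (135, 1), (140, 1), (145, 2), (150, 1), (155, 1)]
[[-0.001 -0.956 -0.292  0.077]
 [ 1.    -0.001 -0.001  0.   ]
 [ 0.001 -0.292  0.956 -0.157]
 [ 0.     0.     0.     1.   ]]
```

```bash
cat >> h.py <<'E'
def target(lean,yaw=0):  # tool y=+X, z leaning towards +y, then yaw about z (deg)
    a=np.radians(lean); z=[0,np.sin(a),-np.cos(a)]; y=[1,0,0]
    return R.from_euler('z',yaw,degrees=True)*R.from_matrix(np.c_[np.cross(y,z),y,z])
def delta(p,Rt):
    s=arm.observe(); print('shift cm',((np.array(p)-s['position'])*100).round(2),'turn deg',np.degrees((Rt*R.from_rotvec(s['ee_rot']).inv()).as_rotvec()).round(1),'t',s['clock'],'F',s['force'].round(1),'q',s['joints'].round(2))
E
python3 -c "
from h import *
delta([.5545,.115,.129],target(37))"
```

```text
shift cm [29.26 68.21 -9.71] turn deg [ 32.8 -21.1  62.8] t 0.15 F [0.5 0.4 0.1] q [ 1.04  0.44  0.03  1.57 -0.01  1.13 -0.08]
```

Call:
jog_arm([
  [[4, 8, 5], [8, -5, 15], 1],
  [[7, 14, 5], [12, -8, 24], 1],
  [[10, 20, 5], [16, -10.5, 31], 1],
  [[12, 26, 5], [20, -13, 39], 1],
  [[15, 32, 5], [25, -16, 47], 1],
  [[18, 38, 5], [29, -18.5, 55], 1],
  [[20, 44, 5], [32.8, -21.1, 62.8], 1],
  [[22, 50, 5], [32.8, -21.1, 62.8], 1],
], newtons=30)

```text
clock: 1.15
position: [0.4637, -0.1192, 0.2755]
ee_rot: [-1.849, -1.849, -0.622]
force: [0.9, -0.5, 1.1]
width: 0.997
gripper_force: 0.0
```

```bash
python3 -c "
from h import *
delta([.5545,.115,.129],target(37))"
```

```text
shift cm [  9.08  23.42 -14.65] turn deg [-0.1  0.   0. ] t 1.15 F [ 0.9 -0.5  1.1] q [ 0.88  0.42 -0.47  1.7  -0.41  1.36  0.57]
```

Call:
jog_arm([
  [[2, 4, -2], [0, 0, 0], 1],
  [[3, 8, -4], [0, 0, 0], 1],
  [[5, 12, -8], [0, 0, 0], 1],
  [[7, 15, -12], [0, 0, 0], 1],
  [[7.2, 17, -14], [0, 0, 0], 1],
  [[7.2, 17, -14], [0, 0, 0], 1],
  [[7.2, 17, -14], [0, 0, 0], 1],
])

```text
clock: 2.02
position: [0.5353, 0.0488, 0.1371]
ee_rot: [-1.853, -1.851, -0.621]
force: [0.2, -1.2, 0.9]
width: 1.0
gripper_force: 0.0
```

```bash
python3 - <<'E'
from h import *
w=grab('wrist'); save(w,'w1.png')
P=cloud(w); hsv=cv2.cvtColor(w['img'],cv2.COLOR_RGB2HSV)
red=((hsv[...,0]<6)|(hsv[...,0]>174))&(hsv[...,1]>120)&(hsv[...,2]>50)
for lo,hi in((.03,.075),(.055,.075),(.01,.02)):
    m=red&(P[...,2]>lo)&(P[...,2]<hi)&(P[...,0]>.48)&(P[...,0]<.65)&(P[...,1]>.08)&(P[...,1]<.26); q=P[m]
    print(lo,len(q))
    if len(q)>10: print(cv2.boxPoints(cv2.minAreaRect(q[:,:2].astype(np.float32))).round(4).tolist(),q.mean(0),q[:,2].max())
delta([.5545,.1874,.0328],target(37))
E
```

```text
0.03 952
[[0.5446000099182129, 0.15379999577999115], [0.5565999746322632, 0.15369999408721924], [0.5570999979972839, 0.20350000262260437], [0.5450000166893005, 0.20360000431537628]] [0.5501539  0.17233431 0.05743284] 0.06461734676851963
0.055 733
[[0.5446000099182129, 0.15399999916553497], [0.5566999912261963, 0.15389999747276306], [0.5569999814033508, 0.20360000431537628], [0.5449000000953674, 0.20360000431537628]] [0.5504491  0.17602905 0.06207955] 0.06461734676851963
0.01 1364
[[0.5023000240325928, 0.1242000013589859], [0.5978999733924866, 0.12330000102519989], [0.5989999771118164, 0.23430000245571136], [0.5034000277519226, 0.23520000278949738]] [0.54949535 0.17066801 0.01409698] 0.01991141834133131
shift cm [  1.89  13.89 -10.46] turn deg [0.1 0.2 0.2] t 2.075 F [ 0.2 -0.6 -0.1] q [ 0.6   0.58 -0.53  1.87 -0.46  0.9   0.44]
```

View pics/w1.png

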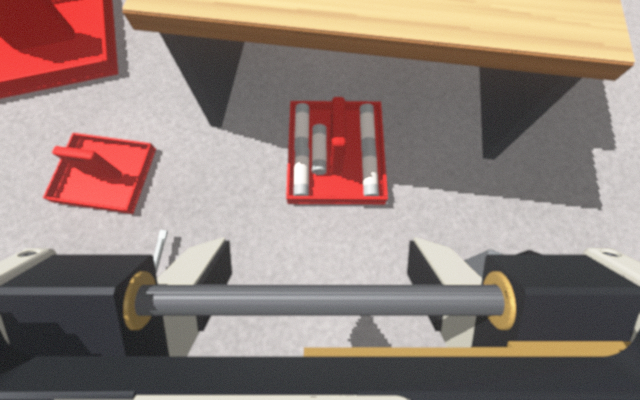

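Call:
jog_arm([
  [[1, 4, -2], [0, 0, 0], 1],
  [[1.7, 8, -4], [0, 0, 0], 1],
  [[1.7, 9, -4], [0, 0, 0], 1],
  [[1.7, 10.5, -6], [0, 0, 0], 1],
  [[1.7, 12, -8], [0, 0, 0], 1],
  [[1.7, 13, -9.3], [0, 0, 0], 1],
  [[1.7, 13.8, -10.3], [0, 0, 0], 1],
  [[1.7, 13.8, -10.3], [0, 0, 0], 1],
])

```text
clock: 3.08
position: [0.5517, 0.188, 0.0335]
ee_rot: [-1.851, -1.85, -0.62]
force: [1.1, 0.4, 0.2]
width: 1.001
gripper_force: 0.0
```

```bash
python3 - <<'E'
from h import *
w=grab('wrist'); save(w,'w2.png')
delta([.552,.1874,.0328],target(37))
E
```

```text
shift cm [-0.01 -0.02 -0.1 ] turn deg [0.  0.1 0.1] t 3.125 F [ 0.  -0.1  0.5] q [ 0.37  0.76 -0.58  1.94 -0.52  0.55  0.38]
```

View pics/w2.png

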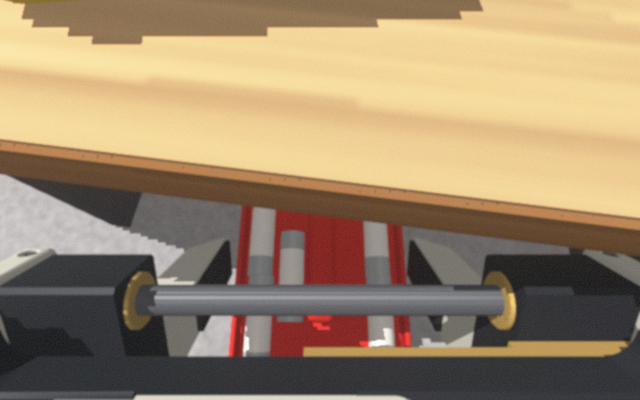

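The fingers straddle the tray and its plate, with the plate centred near (320,270), and nothing is touching. I'll close on it now.

Call:
jog_arm([
  [[0, 0, 0], [0, 0, 0], 0.5],
  [[0, 0, 0], [0, 0, 0], 0.3],
  [[0, 0, 0], [0, 0, 0], 0.2],
  [[0, 0, 0], [0, 0, 0], 0.1],
  [[0, 0, 0], [0, 0, 0], 0],
  [[0, 0, 0], [0, 0, 0], 0],
  [[0, 0, 0], [0, 0, 0], 0],
  [[0, 0, 0], [0, 0, 0], 0],
], newtons=30)

```text
clock: 4.12
position: [0.5519, 0.1879, 0.0337]
ee_rot: [-1.851, -1.851, -0.621]
force: [-0.3, -0.6, -0.3]
width: 0.178
gripper_force: 0.0
```

Call:
jog_arm([
  [[0, 0, 0], [0, 0, 0], 0],
  [[0, 0, 0], [0, 0, 0], 0],
  [[0, 0, 0], [0, 0, 0], 0],
], newtons=40)

```text
clock: 4.5
position: [0.552, 0.1879, 0.0337]
ee_rot: [-1.852, -1.851, -0.621]
force: [1.2, 0.2, -0.1]
width: 0.127
gripper_force: 40.0
```

Call:
jog_arm([
  [[0, 0, 0.5], [0, 0, 0], 0],
  [[0, 0, 1.2], [0, 0, 0], 0],
  [[0, -0.5, 2], [0, 0, 0], 0],
  [[0, -1.5, 2], [0, 0, 0], 0],
  [[0, -3, 2], [0, 0, 0], 0],
  [[0, -5, 2], [0, 0, 0], 0],
  [[0, -7, 2], [0, 0, 0], 0],
  [[0, -9, 2], [0, 0, 0], 0],
])

```text
clock: 5.5
position: [0.552, 0.0959, 0.0534]
ee_rot: [-1.853, -1.85, -0.621]
force: [-0.2, 0.2, -2.0]
width: 0.134
gripper_force: 40.0
```

```bash
python3 - <<'E'
from h import *
t=grab('scene'); P=cloud(t); hsv=cv2.cvtColor(t['img'],cv2.COLOR_RGB2HSV)
save(t,'s2.png',(300,130,500,280),4)
print(arm.observe()['position'],arm.observe()['force'])
E
```

```text
[0.55265864 0.09246533 0.05275399] [ 0.02382969 -1.83742509 -3.57548609]
```

View pics/s2.png

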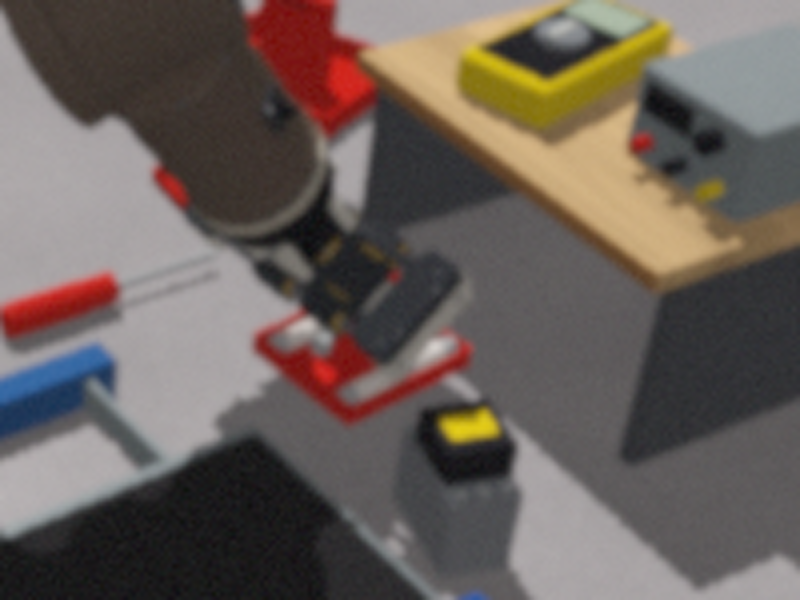

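Call:
jog_arm([
  [[0, -1.5, 0], [0, 0, 0], 0],
  [[0, -3, 0], [0, 0, 0], 0],
  [[0, -4, 0], [0, 0, 0], 0],
  [[0, -4.4, -0.5], [0, 0, 0], 0],
  [[0, -4.4, -1.2], [0, 0, 0], 0],
  [[0, -4.4, -1.6], [0, 0, 0], 0],
  [[0, -4.4, -1.8], [0, 0, 0], 0],
  [[0, -4.4, -1.95], [0, 0, 0], 0],
])

```text
clock: 6.55
position: [0.5519, 0.0543, 0.0341]
ee_rot: [-1.851, -1.851, -0.621]
force: [-0.1, -0.1, -2.5]
width: 0.127
gripper_force: 40.0
```

Call:
jog_arm([
  [[0, 0, -0.05], [0, 0, 0], 0],
  [[0, 0, -0.1], [0, 0, 0], 0],
  [[0, 0, -0.1], [0, 0, 0], 0],
])

```text
clock: 6.92
position: [0.552, 0.054, 0.0337]
ee_rot: [-1.851, -1.851, -0.621]
force: [-1.1, -2.0, 3.9]
width: 0.125
gripper_force: 40.0
```

Call:
jog_arm([
  [[0, 0, 0], [0, 0, 0], 0.3],
  [[0, 0, 0], [0, 0, 0], 0.6],
  [[0, 0, 0], [0, 0, 0], 0.6],
  [[0, 0, 0], [0, 0, 0], 0.6],
  [[0, -1.2, 1.6], [0, 0, 0], 0.6],
  [[0, -3, 4], [0, 0, 0], 0.6],
  [[0, -4.8, 6.4], [0, 0, 0], 0.6],
  [[0, -4.8, 6.4], [-10, 0, 0], 0.6],
])

```text
clock: 7.92
position: [0.553, -0.0021, 0.0961]
ee_rot: [-1.976, -1.95, -0.47]
force: [0.1, 1.9, -0.8]
width: 0.599
gripper_force: 0.0
```

Call:
jog_arm([
  [[0, 1, 0], [-10, 0, 0], 0.6],
  [[0, 2, 0], [-20, 0, 0], 0.6],
  [[0, 3, 0], [-27, 0, 0], 0.6],
  [[0, 3.6, 0], [-27, 0, 0], 0.6],
  [[0, 3.6, 0], [-27, 0, 0], 0.6],
])

```text
clock: 8.55
position: [0.5516, 0.0423, 0.097]
ee_rot: [2.22, 2.223, 0.002]
force: [0.4, -0.9, -0.9]
width: 0.602
gripper_force: 0.0
```

```bash
python3 - <<'E'
from h import *
w=grab('wrist'); save(w,'w3.png')
P=cloud(w); hsv=cv2.cvtColor(w['img'],cv2.COLOR_RGB2HSV)
red=((hsv[...,0]<6)|(hsv[...,0]>174))&(hsv[...,1]>120)&(hsv[...,2]>50)
for lo,hi in((.03,.075),(.055,.075),(.008,.022)):
    m=red&(P[...,2]>lo)&(P[...,2]<hi)&(P[...,0]>.48)&(P[...,0]<.65)&(P[...,1]>-.04)&(P[...,1]<.13); q=P[m]
    print(lo,len(q))
    if len(q)>10: print(cv2.boxPoints(cv2.minAreaRect(q[:,:2].astype(np.float32))).round(4).tolist(),q.mean(0),q[:,2].max())
delta([.552,.044,.029],target(0))
E
```

```text
0.03 1661
[[0.5436999797821045, 0.021700000390410423], [0.5558000206947327, 0.02160000056028366], [0.555899977684021, 0.07100000232458115], [0.5437999963760376, 0.07109999656677246]] [0.54985678 0.05015234 0.06062316] 0.06526869196375384
0.055 1501
[[0.5435000061988831, 0.07100000232458115], [0.5437999963760376, 0.02160000056028366], [0.5558000206947327, 0.02160000056028366], [0.5554999709129333, 0.07109999656677246]] [0.54985571 0.04802588 0.06249582] 0.06526869196375384
0.008 2417
[[0.5012000203132629, -0.008299999870359898], [0.597100019454956, -0.00930000003427267], [0.5982999801635742, 0.1005999967455864], [0.5023000240325928, 0.10159999877214432]] [0.5494554  0.05564222 0.01391542] 0.02171010333539508
shift cm [ 0.03  0.35 -6.79] turn deg [-0.   0.   0.1] t 8.6 F [-0.2 -1.5 -0.4] q [-0.07  0.47 -0.14  1.89  0.09  0.79 -0.26]
```

View pics/w3.png

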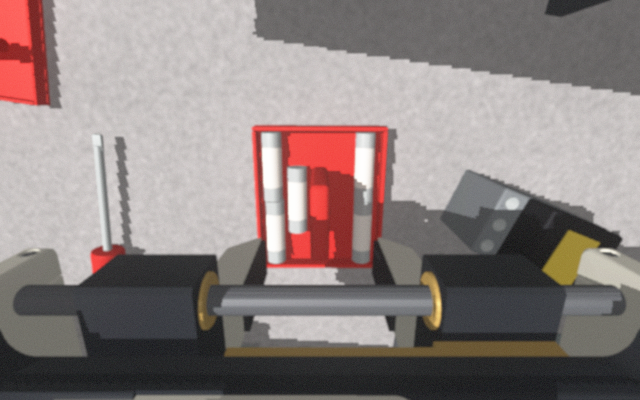

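Call:
jog_arm([
  [[0, 0.3, -2], [0, 0, 0], 0.6],
  [[0, 0.3, -4.5], [0, 0, 0], 0.6],
  [[0, 0.3, -6], [0, 0, 0], 0.6],
  [[0, 0.3, -6.7], [0, 0, 0], 0.6],
  [[0, 0.3, -6.7], [0, 0, 0], 0.3],
  [[0, 0.3, -6.7], [0, 0, 0], 0.2],
  [[0, 0.3, -6.7], [0, 0, 0], 0],
  [[0, 0.3, -6.7], [0, 0, 0], 0],
])

```text
clock: 9.6
position: [0.5521, 0.045, 0.0306]
ee_rot: [2.22, 2.22, 0.003]
force: [-0.3, 0.5, -0.5]
width: 0.216
gripper_force: 0.0
```

Call:
jog_arm([
  [[0, 0, 0], [0, 0, 0], 0],
  [[0, 0, 0], [0, 0, 0], 0],
  [[0, 0, 0], [0, 0, 0], 0],
  [[0, 0, 0], [0, 0, 0], 0],
])

```text
clock: 10.1
position: [0.5521, 0.045, 0.0304]
ee_rot: [2.22, 2.22, 0.002]
force: [-0.9, 0.4, 5.8]
width: 0.129
gripper_force: 40.0
```

Call:
jog_arm([
  [[0, 0, 0.5], [0, 0, 0], 0],
  [[0, 0, 2], [0, 0, 0], 0],
  [[-0.3, -0.5, 4], [0, 0, 0], 0],
  [[-0.6, -1.5, 6], [0, 0, -1], 0],
  [[-1, -3.5, 7.5], [0, 0, -2], 0],
  [[-1.9, -6, 8], [0, 0, -3], 0],
  [[-1.9, -8.5, 8], [0, 0, -3.7], 0],
  [[-1.9, -11, 8], [0, 0, -3.7], 0],
])

```text
clock: 11.1
position: [0.5324, -0.0671, 0.1108]
ee_rot: [2.292, 2.146, 0.001]
force: [-0.4, -0.7, -3.7]
width: 0.131
gripper_force: 40.0
```

Call:
jog_arm([
  [[0, -2.5, 0], [0, 0, 0], 0],
  [[0, -5, 0], [0, 0, 0], 0],
  [[0, -7, 0], [0, 0, 0], 0],
  [[0, -8.5, 0], [0, 0, 0], 0],
  [[0, -9, 0], [0, 0, 0], 0],
  [[0, -9, 0], [0, 0, 0], 0],
  [[0, -9, 0], [0, 0, 0], 0],
])

```text
clock: 11.98
position: [0.533, -0.1541, 0.1102]
ee_rot: [2.29, 2.149, 0.002]
force: [-0.1, 0.0, -2.1]
width: 0.13
gripper_force: 40.0
```

```bash
python3 - <<'E'
from h import *
w=grab('wrist'); save(w,'w4.png')
t=grab('top'); save(t,'t4.png',(280,130,440,250),4)
P=cloud(t); hsv=cv2.cvtColor(t['img'],cv2.COLOR_RGB2HSV)
bl=((abs(hsv[...,0].astype(int)-110)<12)&(hsv[...,1]>120)&(P[...,2]>.036)&(P[...,2]<.05)&(P[...,0]<.55)&(P[...,0]>.4))
q=P[bl];q=q[(q[:,1]<0)&(q[:,1]>-.5)]; print('panel',len(q),q.mean(0),cv2.boxPoints(cv2.minAreaRect(q[:,:2].astype(np.float32))).round(3).tolist())
delta([.533,-.155,.0444],target(0,-4))
E
```

```text
panel 315 [ 0.45572783 -0.27739765  0.04294125] [[0.43700000643730164, -0.36899998784065247], [0.4620000123977661, -0.3700000047683716], [0.4830000102519989, -0.0689999982714653], [0.4580000042915344, -0.06700000166893005]]
shift cm [ 0.   -0.08 -6.58] turn deg [-0.   0.1 -0.4] t 12.075 F [-0.5 -0.1 -2.6] q [ 0.26  0.45 -0.1   1.88  0.06  0.82  0.07]
```

View pics/w4.png

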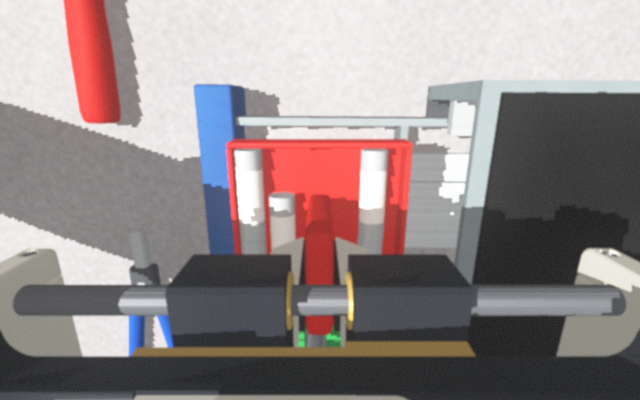

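Call:
jog_arm([
  [[0, -0.1, -1], [0, 0, -0.4], 0],
  [[0, -0.1, -2.5], [0, 0, -0.4], 0],
  [[0, -0.1, -4], [0, 0, -0.4], 0],
  [[0, -0.1, -5], [0, 0, -0.4], 0],
  [[0, -0.1, -5.6], [0, 0, -0.4], 0],
  [[0, -0.1, -6], [0, 0, -0.4], 0],
  [[0, -0.1, -6.2], [0, 0, -0.4], 0],
  [[0, -0.1, -6.3], [0, 0, -0.4], 0],
])

```text
clock: 13.08
position: [0.5331, -0.1561, 0.0473]
ee_rot: [2.298, 2.139, 0.002]
force: [0.5, 0.0, -1.6]
width: 0.128
gripper_force: 40.0
```

Call:
jog_arm([
  [[0, 0, -0.1], [0, 0, 0], 0],
  [[0, 0, -0.2], [0, 0, 0], 0],
  [[0, 0, -0.3], [0, 0, 0], 0],
  [[0, 0, -0.3], [0, 0, 0], 0],
])

```text
clock: 13.58
position: [0.5329, -0.1561, 0.0441]
ee_rot: [2.298, 2.14, 0.002]
force: [-0.2, 0.0, -1.8]
width: 0.128
gripper_force: 40.0
```

Call:
jog_arm([
  [[0, 0, -0.05], [0, 0, 0], 0],
  [[0, 0, -0.1], [0, 0, 0], 0],
  [[0, 0, -0.1], [0, 0, 0], 0],
])

```text
clock: 13.95
position: [0.5329, -0.1561, 0.0436]
ee_rot: [2.298, 2.139, 0.002]
force: [-2.5, -0.6, 3.8]
width: 0.128
gripper_force: 40.0
```

Call:
jog_arm([
  [[0, 0, 0], [0, 0, 0], 0.3],
  [[0, 0, 0], [0, 0, 0], 0.45],
  [[0, 0, 0], [0, 0, 0], 0.45],
  [[0, 0, 0], [0, 0, 0], 0.45],
  [[0, 0, 1], [0, 0, 0], 0.45],
  [[0, 0, 3], [0, 0, 0], 0.45],
  [[0, 0, 7], [0, 0, 0], 0.45],
  [[0, 0, 10], [0, 0, 0], 0.45],
])

```text
clock: 14.95
position: [0.5333, -0.1562, 0.1454]
ee_rot: [2.298, 2.139, 0.003]
force: [0.9, 0.2, 0.2]
width: 0.451
gripper_force: 0.0
```

```bash
python3 - <<'E'
from h import *
w=grab('wrist'); save(w,'w5.png')
t=grab('top')
for n,d in(('w',w),('t',t)):
    P=cloud(d); hsv=cv2.cvtColor(d['img'],cv2.COLOR_RGB2HSV)
    bl=((abs(hsv[...,0].astype(int)-110)<12)&(hsv[...,1]>120)&(P[...,2]>.005)&(P[...,2]<.05)&(P[...,0]<.44)&(P[...,0]>.3)&(P[...,1]<0)&(P[...,1]>-.4))
    print(n,'cutters',bl.sum()); 
    if bl.sum(): print(np.percentile(P[bl],[1,99],axis=0).round(3))
print(arm.observe()['position'],arm.observe()['force'])
E
```

```text
w cutters 0
t cutters 130
[[ 0.344 -0.358  0.007]
 [ 0.438 -0.256  0.041]]
[ 0.53512429 -0.15655489  0.14720473] [-0.13722785  0.33993173 -0.40037047]
```

View pics/w5.png

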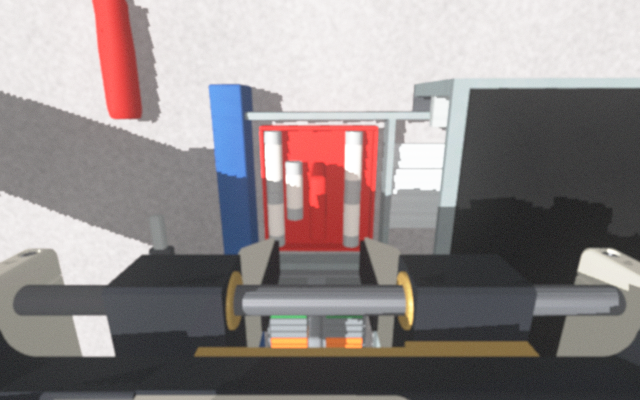

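```bash
python3 - <<'E'
from h import *
Rt=R.from_euler('z',-4,degrees=True)*R.from_euler('y',-30,degrees=True)*R.from_matrix(np.diag([1,-1,-1.]))
print(Rt.as_matrix().round(2)); delta([.40,-.2128,.12],Rt)
P=cloud(pickle.load(open('top.pkl','rb'))); m=(P[...,2]>.006)&(P[...,2]<.03)&(P[...,0]>.3)&(P[...,0]<.44)&(P[...,1]<-.1)&(P[...,1]>-.3)
print(np.percentile(P[m],[2,98],axis=0).round(3))
E
```

```text
[[ 0.86 -0.07  0.5 ]
 [-0.06 -1.   -0.03]
 [ 0.5   0.   -0.87]]
shift cm [-13.51  -5.62  -2.72] turn deg [ 22.2 -24.8 -87.5] t 15.05 F [-0.1  0.3 -0.4] q [ 0.26  0.41 -0.1   1.84  0.05  0.89  0.07]
[[ 0.304 -0.297  0.006]
 [ 0.431 -0.106  0.021]]
```

Call:
jog_arm([
  [[-2, -1, 3], [2.2, -2.5, -8.8], 0.2],
  [[-4, -2, 3], [4.4, -5, -17.5], 0.1],
  [[-6, -3, 3], [6.7, -7.4, -26], 0],
  [[-8, -4, 3], [8.9, -9.9, -35], 0],
  [[-10, -5, 3], [11.1, -12.4, -44], 0],
  [[-12, -5.6, 3], [13.3, -14.9, -52.5], 0],
  [[-13.5, -5.6, 3], [15.5, -17.4, -61], 0],
  [[-13.5, -5.6, 3], [17.8, -19.8, -70], 0],
])

```text
clock: 16.05
position: [0.3964, -0.2123, 0.1729]
ee_rot: [3.034, 0.38, 0.678]
force: [1.3, 0.0, -0.4]
width: -0.0
gripper_force: 0.0
```

Call:
jog_arm([
  [[0, 0, 0], [2, -2.5, -8.7], 0],
  [[0, 0, -2], [4.4, -5, -17.5], 0],
  [[0, 0, -4], [4.4, -5, -17.5], 0],
  [[0, 0, -4], [4.4, -5, -17.5], 0],
])

```text
clock: 16.55
position: [0.3963, -0.2114, 0.1316]
ee_rot: [3.024, -0.103, 0.807]
force: [0.2, -0.2, 1.0]
width: 0.006
gripper_force: 0.0
```

```bash
python3 - <<'E'
from h import *
Rt=R.from_euler('z',-4,degrees=True)*R.from_euler('y',-30,degrees=True)*R.from_matrix(np.diag([1,-1,-1.]))
delta([.41,-.2135,.024],Rt); print(arm.observe()['position'],arm.observe()['width'])
d=grab('scene');P=cloud(d); hsv=cv2.cvtColor(d['img'],cv2.COLOR_RGB2HSV)
w=grab('wrist');save(w,'w6.png')
P=cloud(w); hsv=cv2.cvtColor(w['img'],cv2.COLOR_RGB2HSV)
bl=((abs(hsv[...,0].astype(int)-110)<12)&(hsv[...,1]>100)&(P[...,2]>.036)&(P[...,2]<.05)&(P[...,0]>.4)&(P[...,0]<.55))
q=P[bl]; print(len(q)); 
if len(q)>20: print(cv2.boxPoints(cv2.minAreaRect(q[:,:2].astype(np.float32))).round(3).tolist())
E
```

```text
shift cm [  1.37  -0.21 -10.76] turn deg [-0.4 -0.1 -0.2] t 16.55 F [ 0.2 -0.2  1. ] q [ 0.75  0.15 -0.19  2.47 -1.3   0.23  0.17]
[ 0.39629328 -0.21138717  0.13164411] 0.006140269649784672
10530
[[0.43299999833106995, -0.3709999918937683], [0.4580000042915344, -0.3720000088214874], [0.4790000021457672, -0.06599999964237213], [0.45399999618530273, -0.06400000303983688]]
```

View pics/w6.png

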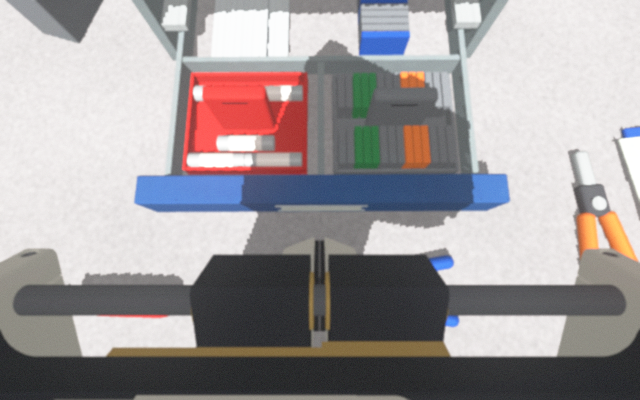

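Call:
jog_arm([
  [[0, -0.2, 0], [0.5, 7.5, 0], 0],
  [[0, -0.2, -1], [1, 15, 0], 0],
  [[0.5, -0.2, -3], [1, 15, 0], 0],
  [[0.5, -0.2, -5], [1, 15, 0], 0],
  [[0.5, -0.2, -5], [1, 15, 0], 0],
])

```text
clock: 17.27
position: [0.4041, -0.2136, 0.0831]
ee_rot: [3.11, -0.107, 0.41]
force: [0.3, 0.7, 0.6]
width: 0.009
gripper_force: 0.0
```

```bash
python3 - <<'E'
from h import *
Rt=R.from_euler('z',-4,degrees=True)*R.from_euler('y',-15,degrees=True)*R.from_matrix(np.diag([1,-1,-1.]))
delta([.41,-.2135,.024],Rt); print(arm.observe()['position'],arm.observe()['width'])
E
```

```text
shift cm [ 0.59  0.01 -5.91] turn deg [-0.4  0.  -0.1] t 17.275 F [0.3 0.7 0.6] q [ 0.34  0.27  0.13  2.34 -0.46  0.32 -0.75]
[ 0.40410522 -0.21356262  0.08314159] 0.008713568591657995
```

Call:
jog_arm([
  [[0.4, 0, -2], [0, 0, 0], 0],
  [[0.4, 0, -4], [0, 0, 0], 0],
  [[0.4, 0, -5.5], [0, 0, 0], 0],
  [[0.4, 0, -5.8], [0, 0, 0], 0],
  [[0.9, 0, -5.8], [0, 0, 0], 0],
  [[1.4, -0.1, -5.8], [0, 0, 0], 0],
  [[1.9, -0.1, -5.8], [0, 0, 0], 0],
  [[1.9, -0.1, -5.8], [0, 0, 0], 0],
])

```text
clock: 18.27
position: [0.4228, -0.215, 0.0255]
ee_rot: [3.109, -0.105, 0.412]
force: [-0.4, -0.4, -0.8]
width: 0.004
gripper_force: 0.0
```

```bash
python3 - <<'E'
from h import *
Rt=R.from_euler('z',-4,degrees=True)*R.from_euler('y',-15,degrees=True)*R.from_matrix(np.diag([1,-1,-1.]))
delta([.575,-.2253,.025],Rt); print(arm.observe()['position'])
E
```

```text
shift cm [15.22 -1.03 -0.05] turn deg [-0.3  0.1 -0.2] t 18.275 F [-0.4 -0.4 -0.8] q [ 0.45  0.42 -0.02  2.34 -0.6   0.16 -0.62]
[ 0.42275393 -0.21502175  0.0255309 ]
```

Call:
jog_arm([
  [[0.6, 0, 0], [0, 0, 0], 0],
  [[1.2, -0.1, 0], [0, 0, 0], 0],
  [[1.8, -0.1, 0], [0, 0, 0], 0],
  [[2.4, -0.1, 0], [0, 0, 0], 0],
  [[3.0, -0.15, 0], [0, 0, 0], 0],
  [[3.6, -0.2, 0], [0, 0, 0], 0],
  [[4.2, -0.25, 0], [0, 0, 0], 0],
  [[4.8, -0.3, 0], [0, 0, 0], 0],
])

```text
clock: 19.27
position: [0.4689, -0.2178, 0.0246]
ee_rot: [3.111, -0.107, 0.408]
force: [-4.8, -0.2, 1.9]
width: 0.003
gripper_force: 2.5
```

Running at about 5 N, as expected.

Call:
jog_arm([
  [[0.8, -0.05, 0], [0, 0, 0], 0],
  [[1.6, -0.1, 0], [0, 0, 0], 0],
  [[2.4, -0.15, 0], [0, 0, 0], 0],
  [[3.2, -0.2, 0], [0, 0, 0], 0],
  [[4.0, -0.3, 0], [0, 0, 0], 0],
  [[4.8, -0.35, 0], [0, 0, 0], 0],
  [[5.6, -0.4, 0], [0, 0, 0], 0],
  [[6.4, -0.45, 0], [0, 0, 0], 0],
])

```text
clock: 20.27
position: [0.5337, -0.2225, 0.025]
ee_rot: [3.11, -0.106, 0.409]
force: [-5.7, 1.2, 5.4]
width: 0.006
gripper_force: 3.2
```

```bash
python3 - <<'E'
from h import *
w=grab('wrist'); P=cloud(w); hsv=cv2.cvtColor(w['img'],cv2.COLOR_RGB2HSV)
bl=((abs(hsv[...,0].astype(int)-110)<12)&(hsv[...,1]>100)&(P[...,2]>.036)&(P[...,2]<.05)&(P[...,0]>.4)&(P[...,0]<.65))
q=P[bl]; print(len(q),cv2.boxPoints(cv2.minAreaRect(q[:,:2].astype(np.float32))).round(3).tolist())
s=arm.observe(); print(s['position'],s['force'],s['joints'].round(2))
E
```

```text
32795 [[0.5329999923706055, -0.37299999594688416], [0.5569999814033508, -0.37400001287460327], [0.574999988079071, -0.07699999958276749], [0.5509999990463257, -0.07500000298023224]]
[ 0.53521463 -0.22252694  0.02526667] [-0.76863411  0.24612307 -0.1440614 ] [ 0.24  0.52  0.15  2.12 -0.56  0.3  -0.76]
```

Call:
jog_arm([
  [[0.5, -0.05, 0], [0, 0, 0], 0],
  [[1, -0.1, 0], [0, 0, 0], 0],
  [[1.5, -0.1, 0], [0, 0, 0], 0],
  [[2, -0.15, 0], [0, 0, 0], 0],
  [[2.5, -0.2, 0], [0, 0, 0], 0],
  [[2.9, -0.2, 0], [0, 0, 0], 0],
  [[3.2, -0.25, 0], [0, 0, 0], 0],
  [[3.4, -0.25, 0], [0, 0, 0], 0],
])

```text
clock: 21.32
position: [0.5674, -0.225, 0.025]
ee_rot: [3.11, -0.106, 0.409]
force: [-6.0, -0.3, 3.7]
width: 0.003
gripper_force: 3.0
```

Call:
jog_arm([
  [[0.2, 0, 0], [0, 0, 0], 0],
  [[0.4, 0, 0], [0, 0, 0], 0],
  [[0.6, -0.05, 0], [0, 0, 0], 0],
  [[0.7, -0.05, 0], [0, 0, 0], 0],
])

```text
clock: 21.82
position: [0.574, -0.2254, 0.0249]
ee_rot: [3.11, -0.106, 0.408]
force: [-10.3, 0.5, 7.2]
width: 0.003
gripper_force: 4.8
```

Call:
jog_arm([
  [[0.1, 0, 0], [0, 0, 0], 0],
  [[0.2, 0, 0], [0, 0, 0], 0],
  [[0.2, 0, 0], [0, 0, 0], 0],
])

```text
clock: 22.2
position: [0.5757, -0.2253, 0.0248]
ee_rot: [3.111, -0.106, 0.408]
force: [-8.3, 0.4, 6.2]
width: 0.006
gripper_force: 4.1
```

Call:
jog_arm([
  [[0.1, 0, 0], [0, 0, 0], 0],
  [[0.2, 0, 0], [0, 0, 0], 0],
  [[0.3, 0, 0], [0, 0, 0], 0],
  [[0.3, 0, 0], [0, 0, 0], 0],
])

```text
clock: 22.7
position: [0.576, -0.2252, 0.0242]
ee_rot: [3.113, -0.108, 0.402]
force: [-17.5, 1.0, 13.6]
width: 0.006
gripper_force: 8.9
```

Call:
jog_arm([
  [[-0.5, 0, 0], [0, 0, 0], 0],
  [[-2, 0, 0], [0, 0, 0], 0],
  [[-4, 0.2, 1], [0, 0, 0], 0],
  [[-6, 0.4, 4], [0, 0, 0], 0],
  [[-8, 0.4, 8], [0, 0, 0], 0],
  [[-9, 0.4, 10], [0, 0, 0], 0],
  [[-9, 0.4, 10], [0, 0, 0], 0],
])

```text
clock: 23.58
position: [0.4903, -0.2221, 0.1269]
ee_rot: [3.108, -0.106, 0.417]
force: [-0.2, 0.1, -0.8]
width: 0.005
gripper_force: 0.0
```

```bash
python3 - <<'E'
from h import *
w=grab('wrist'); s=grab('scene'); t=grab('top')
a=cv2.resize(t['img'][130:260,220:420,::-1],(400,260)); b=cv2.resize(s['img'][150:280,190:390,::-1],(400,260))
c=cv2.resize(w['img'][...,::-1],(480,300)); c=cv2.copyMakeBorder(c,0,0,0,320,cv2.BORDER_CONSTANT)
cv2.imwrite('pics/fin.png',np.vstack([np.hstack([a,b]),c]))
for n,d in(('w',w),('t',t)):
    P=cloud(d); hsv=cv2.cvtColor(d['img'],cv2.COLOR_RGB2HSV)
    bl=((abs(hsv[...,0].astype(int)-110)<12)&(hsv[...,1]>100)&(P[...,2]>.036)&(P[...,2]<.05)&(P[...,0]>.52)&(P[...,0]<.65)&(P[...,1]<-.04)&(P[...,1]>-.41))
    q=P[bl]; print(n,len(q),cv2.boxPoints(cv2.minAreaRect(q[:,:2].astype(np.float32))).round(3).tolist())
    m=(P[...,2]>.088)&(P[...,2]<.097)&(P[...,1]<-.05)&(P[...,1]>-.41)&(P[...,0]>.57)
    q=P[m]; 
    for y in(-.35,-.3,-.25,-.2,-.15,-.1):
        e=q[abs(q[:,1]-y)<.01]; print(y,'cab edge x',np.percentile(e[:,0],1).round(4) if len(e) else None)
E
```

```text
w 13645 [[0.5720000267028809, -0.3799999952316284], [0.5989999771118164, -0.38199999928474426], [0.6200000047683716, -0.07500000298023224], [0.5929999947547913, -0.0729999989271164]]
-0.35 cab edge x 0.5994
-0.3 cab edge x 0.6029
-0.25 cab edge x 0.6065
-0.2 cab edge x 0.6101
-0.15 cab edge x 0.6136
-0.1 cab edge x 0.6171
t 611 [[0.5740000009536743, -0.3790000081062317], [0.6010000109672546, -0.38100001215934753], [0.621999979019165, -0.07599999755620956], [0.5960000157356262, -0.07400000095367432]]
-0.35 cab edge x 0.6034
-0.3 cab edge x 0.6077
-0.25 cab edge x 0.6104
-0.2 cab edge x 0.6131
-0.15 cab edge x 0.6171
-0.1 cab edge x 0.6211
```

View pics/fin.png

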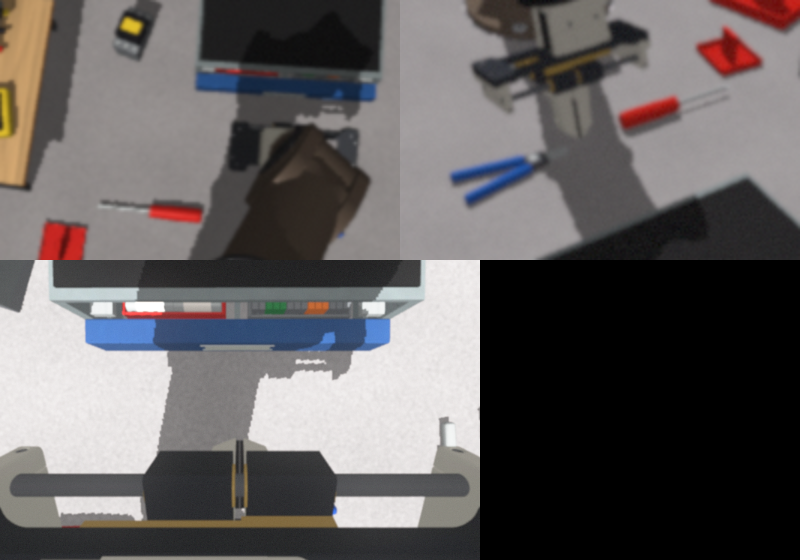

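The panel's rear edge lies along the cabinet face, square to it, and the push met a firm stop. In the wrist view both trays show through the gap above the panel, and the bystanders have not moved.

```bash
python3 -c "
from h import *
print(arm.sign_off())"
```

```text
the job is handed in; nothing more can be done
None
```

The red tray, with all five fuses still in it when last checked, is set down flat in the empty bay beside the grey tray. The drawer is pushed fully home along its centre line, and the job was handed in at about 24 s of the 62 s allowed.

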